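# Stamp a copper feather in the bench press with the hooded foot switch

## Task

Stamp the copper feather: lay it flat between the dowels of the press's pulled-out die carriage with its pointed tip towards the press, and push the carriage fully home. Then reach in under the yellow hood of the foot switch, press the pedal right down to its stop without forcing it, hold it there for a second so that the stamp bears on the copper, and let the pedal come all the way up again. Leave the feather in the press, and the other things on the bench where they are.

Things in the scene. Friction and masses are not known exactly. Their poses are not given: they have to be found in the camera images.
- feather: The work: copper feather blank, 124 long x 44 wide x 8 mm thick, about 0.26 kg, flat on the bench. Origin: centre of the underside; x towards its pointed tip (62 mm away; the blunt 12 mm quill end is 62 mm the other way), z up. The long sides are straight and parallel, 44 mm apart, from x = -32 to +22 mm: grip it there across its width
- feather_tip (a point): The feather's pointed tip: 62 mm along the feather's x from its origin, 4 mm up
- press: Green cast bench press, fixed: bed 400 x 150 x 28 mm, C-frame behind, 365 mm high. Origin on the bench; x away from the operator along the bed (the carriage slides home along +x). Bed x = -260 to +140, y = +-75 mm; the head overhangs from x = -60 mm, with a bush below it down to z = 186 mm, then the ram and stamp on the axis x = -10, y = 0, down to z = 94 mm, 42 mm wide
- carriage (a joint): Slide of the die carriage in m: 0 = fully home against its stop under the stamp, about 0.13 to 0.16 at the start (pulled out towards the operator). Friction about 2.5 N holds it where it is left; nothing springs back
- nest (a point): Centre of the nest, on the top face of the steel die carriage (49 mm above the bench), axes as the press's. The feather's origin belongs here, its tip along the press's +x. Plate 160 x 104 mm; six dowels, diameter 8, stand 6 mm out of it: at y = +-29.5 mm for x = -45 and x = 22, and at x = +-69 for y = 0, leaving the feather 3 mm on every side
- handle (a point): Middle of the carriage's black bar handle, 12 mm thick, 80 mm long across the press, 120 mm in front of (-x of) the nest, its axis 60 mm above the bench and 34 mm clear of the carriage's front flange (flange top 72 mm above the bench). Push here along the press's +x
- stamp: Brass stamp, 70 x 42 x 12 mm, sprung under the press's ram, 37 mm above the loaded feather at rest. It comes down in step with the pedal (40 mm over the pedal's travel), meets the feather at about 0.23 rad of pedal and then bears on it with 1 to 3 N. Origin 15 mm above its underside
- foot_switch: Yellow hooded foot switch, fixed: base 210 x 136 x 12 mm, 135 mm high. Origin: centre of the underside; x points in under the hood (away from its opening), z up. Walls at y = +-59 to +-67 mm, full height from x = +30 mm, sloping down to 50 mm high at x = -40 and on; roof from x = +30 to +102 mm, its underside 128 mm up; back wall at x = 95 mm. Open at the front and above the heel half of the pedal
- pedal (a joint): Spring pedal of the foot switch, rad: 0 = up, about 0.25 = down on its hard stop. Black plate 140 x 100 x 8 mm, hinged at the heel (x = -78, z = 30 mm of the foot switch, axis along y), rising at 0.30 rad to the toe under the hood, 0.05 when down. Springs back. At the tread about 6 N starts it, 14 N brings it to the stop, where the force rises steeply: feel for it. Nearer the hinge it takes more
- tread (a point): Press point on the pedal's ribbed upper face, just in front of the hood's roof edge, 110 mm from the hinge along the plate; about 67 mm above the bench when up and 40 mm when down. From straight above, the hood is in the way of a gripper's  come in tilted 30 to 50 degrees, fingers shut and pointing down and in under the hood
- bird_disc: Bystander: dark steel disc, diameter 104, 24 mm high, with a copper bird on it. Origin under its centre. It may have changed places with the feather
- hammer: Bystander: ball-peen hammer, wooden handle, 280 mm long. Origin under the handle
- punch: Bystander: square steel punch, 125 mm long. Origin under its middle
- pliers: Bystander: red-handled pliers, 170 mm long. Origin under the pivot
- twisted_bar: Bystander: twisted steel bar, 164 mm long, diameter 14. Origin under its middle
Mind the look-alikes: they are no part of the job. Leave any purple look-alike of the foot_switch alone.

How it is judged:
On the way, in this order (a step that is already met when the one before it is completed fails the run):
1. the feather lies flat in the carriage's nest, tip towards the press, let go, the carriage still out (horizontal distance between feather and nest below 0.006 m and z of feather in the frame of nest below 0.003 m and angle between feather's own z axis and vertical below 0.06 rad and x of feather_tip in the frame of nest above 0.05 m and contact force between the fingers and feather below 0.1 N and value of joint carriage above 0.1 m), for 0.2 s.
2. the carriage is fully home with the feather in its nest (value of joint carriage below 0.003 m and horizontal distance between feather and nest below 0.006 m and z of feather in the frame of nest below 0.003 m), for 0.2 s.
3. the pedal is held down on its stop by the gripper and the stamp bears on the feather (value of joint pedal above 0.24 rad and contact force between stamp and feather above 0.5 N and value of joint carriage below 0.003 m and contact force between each of the fingers, the fingers and foot_switch above 5 N), for 0.8 s.
At the end, for the whole second after the job is handed in: The pedal is up again (under 0.02 rad); the carriage is home (within 4 mm of its stop); the feather lies still and flat in the nest, tip towards the press, within 6 mm of the nest's centre and 3 mm of its floor (value of joint pedal below 0.02 rad and value of joint carriage below 0.004 m and horizontal distance between feather and nest below 0.006 m and z of feather in the frame of nest below 0.003 m and angle between feather's own z axis and vertical below 0.06 rad and x of feather_tip in the frame of nest above 0.05 m and linear speed of feather below 0.01 m/s); the robot touches nothing.
It fails at once if the pedal is forced: the fingers push on the foot switch with more than 45 N (contact force between the fingers and foot_switch above 45 N).
It fails at once if the ram is brought down (pedal beyond half) while the carriage is not home (value of joint pedal above 0.125 rad and value of joint carriage above 0.01 m).
It fails at once if a bystander is moved more than 25 mm (distance of any of bird_disc, hammer, punch, twisted_bar, pliers from where it was at the start of the episode above 0.025 m).
It also fails if it takes over 72 s, if anything falls off the work surface, if the arm or the gripper's body presses on something with over 40 N, if the wrist force passes 120 N, or if a joint passes its speed limit or range.

## Robot

A 6-joint arm with a two-finger parallel gripper is mounted at the origin on the work surface. World frame = base frame: x ahead of the robot, y to its left, z up, the work surface at z = 0. Lengths are in m, angles in rad, forces in N, time in s.
With the tool pointing down it reaches from about 0.35 to 0.975 m from the base axis. Payload 7.1 kg.
Tool frame: the origin (TCP) lies at the very end of the fingers, on their centre line; the grasp point (between the pads) lies 19 mm behind it; z points along the fingers, y is the line along which they close (so a half turn about z gives the same grasp; the last joint's range is limited). The gripper opens to 88 mm and grips with 3 to 60 N. Pads are 20 mm wide; open, the fingers measure 115 mm over their backs; the gripper's body (75 mm by 178 mm) begins 61 mm behind the grasp point.
Start: joints at [-1.146, 0.423, 1.63, -0, 1.089, -0.019], TCP at [0.268, -0.564, 0.223] pointing down, gripper open.
Joint ranges: [-3, 3], [-0.9, 2.11], [0.09, 2.58], [-1.31, 4.45], [0.11, 2.69], [-2.54, 2.54]. Speed limits (rad/s): [2.39, 2.39, 3.01, 3.14, 3.14, 3.14].

## Interface

Orientations are given as a unit quaternion [w, x, y, z].
In Python, from cell import monitor, viewer, env gives the robot as it stands.
- The arm moves only by the tool send_rows, never from a script. Its argument "deltas" is a list of rows, each a list of 3 entries, a list of its own where there are three numbers: the finger opening in mm, from 0 to 87.8, then the shift along the tool's x, y, z in mm, then the turn about the tool's z in degrees. A call has 1 to 5 rows; each row is the pose to reach, as a shift and turn from the pose commanded when the call began, along the tool's axes at that moment; what a row does not reach only later rows make up. A row lasts 1/12 s, in which the tool goes at most 41.7 mm and 7.16 degrees, less where a joint would pass 70% of its speed; a pose out of reach is approached as far as the arm can. A call with a gripper value outside its range is refused whole. The fingers move at their own pace and stop on an object; "newtons" is the grip in N (left out, the last holds). Time passes only in rows, so rows that repeat a pose let the fingers close. It gives the time, the measured TCP pose, the force, the opening and the grip force at its end, in the units of the state.
- monitor.get_obs(): the state, without advancing time (a new reading comes with each control period).
- viewer.read_camera(name): name is "scene" or "top" or "wrist"; returns a dict with "frame" (480x640x3 uint8, blue, green, red), "depth" (480x640 float32, m along the optical axis (not along the pixel's ray), 0 where there is no reading), "mtx" (3x3 intrinsics, pixels), "k1" (the pictures are not rectified: a ray, as slopes to the right and down, at radius r is drawn at 1 + k1 r^2 times it, then the intrinsics apply), "R" (3x3) and "t" (3): a world point X has camera coordinates R X + t; the wrist camera has in their place "tool_from_camera" (4x4, takes a point from camera to tool coordinates, whose origin is the TCP and whose axes are the flange's). Camera axes: x right, y down, z forward; pixel columns grow to the right and rows downward; lengths in m; the calibration is good to about 2 mm. A picture is of the moment at which its call begins: read the wrist's pose just before it.
- env.close_job(): hands the job in; it is judged then, once.
The state is a dict: "time_s": time; "qpos": joint angles; "joint_velocities": joint speeds; "joint_efforts": joint torques, N m; "position": TCP position; "tcp_rot": TCP orientation; "contact_force": force on the tool from outside, world axes, zero at the start; "ft_torque": the same for the moment, N m; "width": finger opening in m; "grasp_force": force on a finger pad.
Only numpy, scipy, OpenCV 4.12 (cv2) and the standard library are available. Lean on these libraries where they do the work, as an engineer would, in place of code of your own. Each camera call takes 0.05 s, during which the arm holds its last target. There are 200 camera calls.

## Working session

There is one attempt and no reset: what is moved stays moved. The work goes in short steps, Python scripts to look and compute and a tool call to move; the robot and the scene stay as the last step left them, time stands still between calls to the robot, and variables do not carry over. Pictures are saved under pics/ and viewed, at most 10 in all, crops included, and the job is handed in when it is done.

Besides the shell and the picture viewer there is one more tool, called after "Request:" as a command line: name --argument value ..., lists and objects as JSON in quotes. send_rows: Moves the arm, as the interface text tells. Its arguments: {"type":"object","properties":{"deltas":{"type":"array"},"newtons":{"type":"number"}},"required":["deltas"]}

```bash
mkdir -p pics; ls
cat > h.py <<'E'
import numpy as np,cv2
from cell import monitor,viewer,env
def cast(c,uv,z):
    # pixels -> world points on plane z
    D=np.array([c["k1"],0,0,0,0],float)
    p=cv2.undistortPoints(np.array(uv,float).reshape(-1,1,2),np.array(c["mtx"]),D).reshape(-1,2)
    d=np.c_[p,np.ones(len(p))]@c["R"]; o=-c["R"].T@c["t"]
    return o+d*((z-o[2])/d[:,2])[:,None]
def proj(c,X):
    X=np.atleast_2d(X).astype(float)
    return cv2.projectPoints(X,cv2.Rodrigues(np.array(c["R"]))[0],np.array(c["t"],float),np.array(c["mtx"]),np.array([c["k1"],0,0,0,0],float))[0].reshape(-1,2)
def cloud(c):
    h,w=c["depth"].shape; v,u=np.mgrid[:h,:w]
    D=np.array([c["k1"],0,0,0,0],float)
    p=cv2.undistortPoints(np.c_[u.ravel(),v.ravel()].astype(float).reshape(-1,1,2),np.array(c["mtx"]),D).reshape(-1,2)
    P=np.c_[p,np.ones(len(p))]*c["depth"].reshape(-1,1)
    if "R" in c: P=(P-c["t"])@c["R"]
    return P.reshape(h,w,3)
E
python3 - <<'E'
from h import *
import pickle
for n in ["top","scene"]:
    c=viewer.read_camera(n); cv2.imwrite(f"pics/{n}0.png",c["frame"]); pickle.dump(dict(c),open(n+"0.pkl","wb"))
    print(n,-c["R"].T@c["t"],c["k1"],c["mtx"][0][0],(c["depth"]>0).mean())
print(monitor.get_obs())
E
```

```text
pics
top [0.33151492 0.02816585 1.24724013] 0.0414449003458123 499.16230875210965 0.9960709635416667
scene [ 0.95055928 -0.46774438  1.15117199] -0.15375917538443382 529.0946672557407 0.9959440104166667
{'time_s': 0.1, 'qpos': array([-1.14596291e+00,  4.23771416e-01,  1.63057941e+00, -8.55973950e-06,
        1.08858331e+00, -1.90125179e-02]), 'joint_velocities': array([-1.09068414e-03, -2.31173640e-03, -2.46484868e-03, -6.91383939e-04,
       -1.02490850e-03,  6.11672911e-06]), 'joint_efforts': array([ 8.69337000e-04, -5.45609307e+01, -2.74323964e+01,  6.45243656e-02,
        1.87753339e-02, -5.60160618e-05]), 'position': array([ 0.26820052, -0.56399637,  0.22198848]), 'tcp_rot': array([-6.56215446e-04,  9.75475340e-01,  2.20107727e-01, -1.38880900e-04]), 'contact_force': array([ 0.4009703 , -1.1149347 ,  0.09707469]), 'ft_torque': array([ 0.02999059, -0.00041791, -0.04751357]), 'grasp_force': 0.0, 'width': 0.08774966073679571}
```

View pics/top0.png

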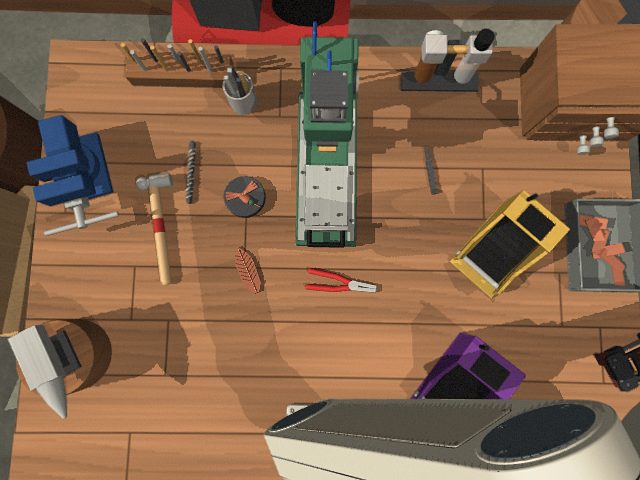

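View pics/scene0.png

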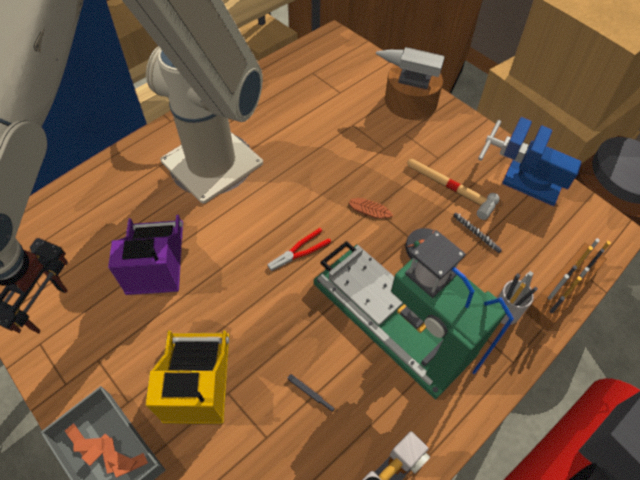

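Run:
```python
from h import *
import pickle
t=pickle.load(open("top0.pkl","rb")); f=t["frame"]
P=cloud(t)
a=cv2.resize(f[235:305,215:285],(400,400),interpolation=cv2.INTER_CUBIC)
b=cv2.resize(f[150:250,285:375],(360,400),interpolation=cv2.INTER_CUBIC)
cv2.imwrite("pics/crop1.png",np.hstack([a,b]))
d=cv2.resize(f[185:305,440:580],(700,600),interpolation=cv2.INTER_CUBIC)
cv2.imwrite("pics/crop2.png",d)
hsv=cv2.cvtColor(f,cv2.COLOR_BGR2HSV)
# feather mask: height 4..14mm in ROI
Z=P[...,2]; m=np.zeros(Z.shape,np.uint8); m[235:305,215:285]=(Z[235:305,215:285]>0.004)
print("z noise",Z[235:245,215:230].mean(),Z[235:245,215:230].std())
cs=max(cv2.findContours(m,0,1)[0],key=cv2.contourArea); print(cv2.contourArea(cs))
W=cast(t,cs.reshape(-1,2),0.008)[:,:2]; r=cv2.minAreaRect((W*1000).astype(np.float32)); print(r,cv2.boxPoints(r))
# profile of width along long axis
ys,xs=np.nonzero(m); Q=cast(t,np.c_[xs,ys],0.008)[:,:2]*1000; c0=np.array(r[0]); e=np.linalg.svd(Q-Q.mean(0),full_matrices=False)[2][0]; print("axis",e)
s=(Q-c0)@e; n=(Q-c0)@[-e[1],e[0]]
for k in range(-65,65,10):
    q=n[(s>=k)&(s<k+10)]; print(k,len(q),(q.min().round(),q.max().round()) if len(q) else None)
print(Z[150:250:6,330].round(3))
```

```text
z noise -0.0002835211837674535 0.002782588003103477
636.5
((428.7044372558594, 218.76087951660156), (123.4961929321289, 46.07709503173828), 25.58057975769043) [[363.0614  212.87958]
 [382.95654 171.319  ]
 [494.34747 224.64218]
 [474.45233 266.20276]]
axis [-0.88505619 -0.46548421]
-65 14 (np.float64(-50.0), np.float64(46.0))
-55 26 (np.float64(-52.0), np.float64(11.0))
-45 56 (np.float64(-50.0), np.float64(119.0))
-35 70 (np.float64(-65.0), np.float64(112.0))
-25 76 (np.float64(-69.0), np.float64(90.0))
-15 75 (np.float64(-79.0), np.float64(106.0))
-5 81 (np.float64(-75.0), np.float64(102.0))
5 73 (np.float64(-91.0), np.float64(94.0))
15 70 (np.float64(-95.0), np.float64(82.0))
25 78 (np.float64(-89.0), np.float64(77.0))
35 68 (np.float64(-103.0), np.float64(77.0))
45 57 (np.float64(-98.0), np.float64(75.0))
55 25 (np.float64(-54.0), np.float64(61.0))
[0.104 0.029 0.029 0.047 0.046 0.051 0.049 0.05  0.051 0.049 0.049 0.049
 0.047 0.07  0.027 0.027 0.065]
```

View pics/crop1.png

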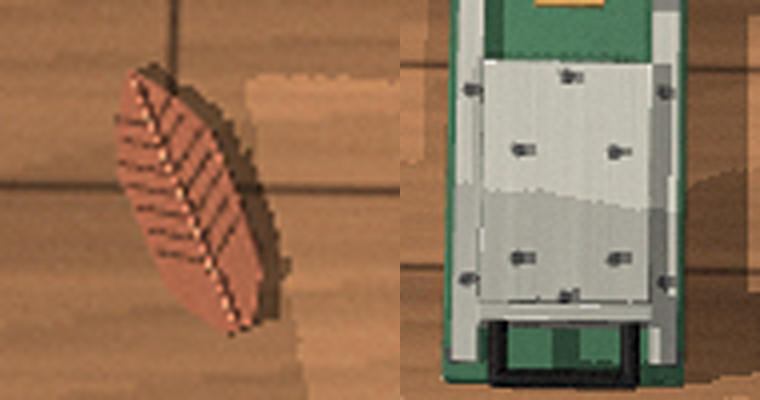

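View pics/crop2.png

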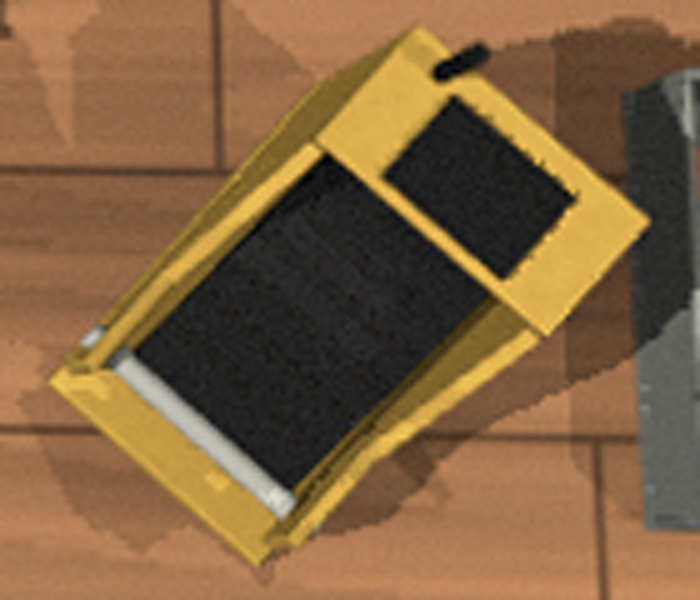

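Run:
```python
from h import *
import pickle
t=pickle.load(open("top0.pkl","rb")); f=t["frame"]
hsv=cv2.cvtColor(f,cv2.COLOR_BGR2HSV)
print(hsv[280,243],hsv[270,225],hsv[260,285-20])
big=cv2.resize(f[235:305,215:285],None,fx=4,fy=4,interpolation=cv2.INTER_LINEAR).astype(float)
ratio=big[...,2]/(big[...,1]+1)
m=((ratio>1.62)&(big[...,2]>60)).astype(np.uint8); m=cv2.morphologyEx(m,cv2.MORPH_CLOSE,np.ones((9,9)));m=cv2.morphologyEx(m,cv2.MORPH_OPEN,np.ones((5,5)))
cs=max(cv2.findContours(m,0,1)[0],key=cv2.contourArea); m=cv2.drawContours(m*0,[cs],-1,1,-1)
ys,xs=np.nonzero(m); Q=cast(t,np.c_[(xs+.5)/4-.5+215,(ys+.5)/4-.5+235],0.008)[:,:2]*1000
r=cv2.minAreaRect(Q.astype(np.float32)); print("feather",r)
e=np.linalg.svd(Q-Q.mean(0),full_matrices=False)[2][0]; e*=np.sign(e[0]); print("axis",e,np.degrees(np.arctan2(e[1],e[0])))
c0=np.array(r[0]); s=(Q-c0)@e; n=(Q-c0)@[-e[1],e[0]]
for k in np.arange(-65,65,6):
    q=n[(s>=k)&(s<k+6)]
    if len(q): print(k+3,np.ptp(q).round(1))
g=lambda l,z:cast(t,[(440+x/5-.4,185+y/5-.4) for x,y in l],z)[:,:2].round(4)
R=g([(418,25),(318,142),(548,335),(650,220)],.135); B=g([(50,382),(262,565)],.012)
print("roof",R,"base front",B)
N=cast(t,[(285+(x-400)/4-.4,150+y/4-.4) for x,y in [(568,76),(518,150),(614,152),(518,258),(614,258),(566,296)]],.055)[:,:2]
print("dowels",N.round(4))
```

```text
[  9 145 179] [ 12 133 136] [ 13 135 168]
feather ((427.05908203125, 217.61264038085938), (121.24932098388672, 43.964385986328125), 25.385746002197266)
axis [0.90745988 0.42013875] 24.843347454521492
-62 12.1
-56 20.6
-50 28.8
-44 35.7
-38 37.9
-32 42.6
-26 42.8
-20 42.8
-14 43.4
-8 43.6
-2 43.4
4 43.5
10 43.1
16 43.6
22 43.5
28 40.6
34 35.7
40 30.4
46 25.4
52 18.8
58 8.0
roof [[ 0.6085 -0.4217]
 [ 0.554  -0.3754]
 [ 0.468  -0.4737]
 [ 0.5204 -0.5207]] base front [[ 0.4559 -0.2845]
 [ 0.3675 -0.3859]]
dowels [[ 0.6749  0.0236]
 [ 0.628   0.0535]
 [ 0.6276 -0.0052]
 [ 0.5609  0.0524]
 [ 0.5618 -0.0059]
 [ 0.538   0.0229]]
```

```bash
cat > go.py <<'E'
import sys
from h import *
from scipy.spatial.transform import Rotation as Ro
def rel(x,y,z,yaw=None):
    o=monitor.get_obs(); w=o["tcp_rot"]; R=Ro.from_quat([w[1],w[2],w[3],w[0]]).as_matrix()
    d=R.T@(np.array([x,y,z])-o["position"])*1000; cur=np.degrees(np.arctan2(R[1,0],R[0,0]))
    n=np.linalg.norm(d); 
    print("t",round(o["time_s"],2),"pos",o["position"].round(4),"yaw",cur.round(2),"tilt",np.degrees(np.arccos(-R[2,2])).round(2),"F",o["contact_force"].round(2),"w",o["width"].round(4))
    print("shift",d.round(1),"rows",(n/41.7).round(2),"turn",None if yaw is None else round(((cur-yaw+90)%180)-90,2))
if __name__=="__main__": rel(*map(float,sys.argv[1:]))
E
python3 go.py 0.46 -0.18 0.24 25; python3 go.py 0.42 0.21 0.24
python3 -c "
from h import *
print(viewer.read_camera('wrist')['tool_from_camera'])"
```

```text
[[ 3.62136525e-04 -9.57395953e-01 -2.88778215e-01  8.01823251e-02]
 [ 9.99999779e-01  5.07598994e-04 -4.28830055e-04 -3.32775540e-04]
 [ 5.57143691e-04 -2.88777996e-01  9.57395926e-01 -1.62052046e-01]
 [ 0.00000000e+00  0.00000000e+00  0.00000000e+00  1.00000000e+00]]Traceback (most recent call last):
  File "go.py", line 10, in <module>
    if __name__=="__main__": rel(*map(float,sys.argv[1:]))
                             ~~~^^^^^^^^^^^^^^^^^^^^^^^^^^
  File "go.py", line 8, in rel
    print("t",round(o["time_s"],2),"pos",o["position"].round(4),"yaw",cur.round(2),"tilt",np.degrees(np.arccos(-R[2,2])).round(2),"F",o["contact_force"].round(2),"w",o["width"].round(4))
                                                                                                                                                                      ^^^^^^^^^^^^^^^^
AttributeError: 'float' object has no attribute 'round'
Traceback (most recent call last):
  File "go.py", line 10, in <module>
    if __name__=="__main__": rel(*map(float,sys.argv[1:]))
                             ~~~^^^^^^^^^^^^^^^^^^^^^^^^^^
  File "go.py", line 8, in rel
    print("t",round(o["time_s"],2),"pos",o["position"].round(4),"yaw",cur.round(2),"tilt",np.degrees(np.arccos(-R[2,2])).round(2),"F",o["contact_force"].round(2),"w",o["width"].round(4))
                                                                                                                                                                      ^^^^^^^^^^^^^^^^
AttributeError: 'float' object has no attribute 'round'
```

```bash
sed -i 's/o\["width"\].round(4)/round(float(o["width"]),4)/; s/round(((cur-yaw+90)%180)-90,2)/round((cur-yaw+180)%360-180,2)/' go.py
python3 go.py 0.46 -0.18 0.24 205; python3 go.py 0.45 0.22 0.24
```

```text
t 0.15 pos [ 0.2682 -0.5641  0.2221] yaw 25.43 tilt 0.06 F [-0.85  1.51  0.13] w 0.0876
shift [ 338.1 -264.5  -17.6] rows 10.3 turn -179.57
t 0.15 pos [ 0.2682 -0.5641  0.2221] yaw 25.43 tilt 0.06 F [-0.85  1.51  0.13] w 0.0876
shift [ 500.8 -630.1  -17.2] rows 19.31 turn None
```

Request:
send_rows --deltas '[[87,[33,-26,-4],-7],[87,[66,-52,-8],-14],[87,[99,-78,-12],-21],[87,[132,-104,-16],-28],[87,[165,-130,-18],-35]]'

```text
time_s: 0.57
position: [0.3608, -0.3768, 0.2408]
tcp_rot: [0.0, 0.863, 0.506, 0.0]
contact_force: [1.4, -0.1, 0.1]
width: 0.0871
grasp_force: 0.0
```

```bash
python3 go.py 0.46 -0.18 0.24 205
```

```text
t 0.57 pos [ 0.3608 -0.3768  0.2408] yaw 60.73 tilt 0.01 F [ 1.42 -0.11  0.07] w 0.0871
shift [220.2  -9.7   0.8] rows 5.28 turn -144.27
```

Request:
send_rows --deltas '[[87,[41,-2,0],-7],[87,[82,-4,0],-14],[87,[123,-5,0],-21],[87,[164,-7,0],-28],[87,[205,-9,0],-35]]'

```text
time_s: 0.98
position: [0.4542, -0.1938, 0.2406]
tcp_rot: [0.0, 0.671, 0.742, 0.0]
contact_force: [0.3, 0.1, 0.7]
width: 0.0871
grasp_force: 0.0
```

```bash
python3 go.py 0.46 0.02 0.24 205
```

```text
t 0.98 pos [ 0.4542 -0.1938  0.2406] yaw 95.76 tilt 0.01 F [0.34 0.11 0.73] w 0.0871
shift [212.1  27.3   0.6] rows 5.13 turn -109.24
```

Request:
send_rows --deltas '[[87,[40,5,0],-7],[87,[80,10,0],-14],[87,[120,15,0],-21],[87,[160,20,0],-28],[87,[200,25,0],-35]]'

```text
time_s: 1.4
position: [0.4593, 0.0077, 0.2406]
tcp_rot: [0.0, 0.417, 0.909, 0.0]
contact_force: [0.2, -0.2, 0.7]
width: 0.0869
grasp_force: 0.0
```

```bash
python3 go.py 0.46 0.19 0.24 205
```

```text
t 1.4 pos [0.4593 0.0077 0.2406] yaw 130.77 tilt 0.0 F [ 0.22 -0.2   0.74] w 0.0869
shift [137.6 119.6   0.6] rows 4.37 turn -74.23
```

Request:
send_rows --deltas '[[87,[28,24,0],-7],[87,[56,48,0],-14],[87,[84,72,0],-21],[87,[112,96,0],-28],[87,[138,120,0],-35]]'

```text
time_s: 1.82
position: [0.4609, 0.1906, 0.2405]
tcp_rot: [-0.0, 0.124, 0.992, -0.0]
contact_force: [0.6, 0.4, -0.5]
width: 0.0869
grasp_force: 0.0
```

Request:
send_rows --deltas '[[87,[0,0,0],-7],[87,[0,0,0],-14],[87,[0,0,0],-21],[87,[0,0,0],-28],[87,[0,0,0],-35]]'

```text
time_s: 2.23
position: [0.4613, 0.1888, 0.2403]
tcp_rot: [-0.0, -0.181, 0.984, -0.0]
contact_force: [-0.2, -0.5, -0.3]
width: 0.0871
grasp_force: 0.0
```

```bash
cat >> h.py <<'E'
from scipy.spatial.transform import Rotation as Ro
def wrist():
    o=monitor.get_obs(); w=o["tcp_rot"]; Rt=Ro.from_quat([w[1],w[2],w[3],w[0]]).as_matrix()
    c=dict(viewer.read_camera("wrist")); T=np.array(c["tool_from_camera"])
    Rw=Rt@T[:3,:3]; p=Rt@T[:3,3]+o["position"]
    c["R"]=Rw.T; c["t"]=-Rw.T@p; return c
E
python3 - <<'E'
from h import *
c=wrist(); f=c["frame"]; cv2.imwrite("pics/w1.png",f)
print(proj(c,[0.427,.2176,.008]))
import pickle; pickle.dump(c,open("w1.pkl","wb"))
E
python3 go.py 0.427 0.2176 0.24 205
```

```text
[[353.58356642 174.94007106]]
t 2.28 pos [0.4614 0.1887 0.2403] yaw -158.79 tilt 0.03 F [0.84 0.   0.51] w 0.0875
shift [21.6 39.4  0.4] rows 1.08 turn -3.79
```

View pics/w1.png

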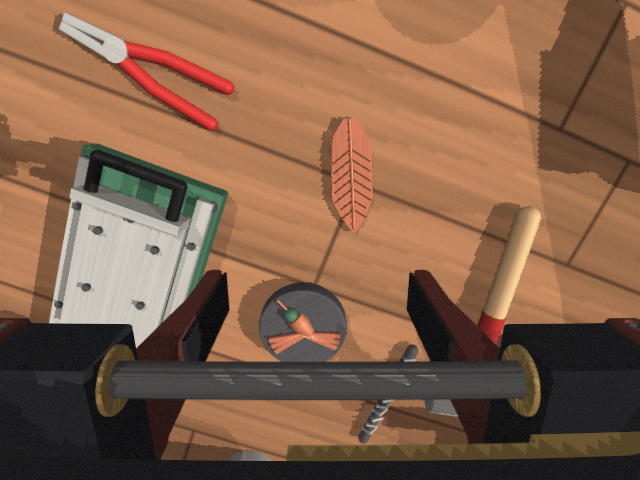

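Run:
```python
from h import *
import pickle
c=pickle.load(open("w1.pkl","rb")); f=c["frame"].astype(float)
m=np.zeros((480,640),np.uint8); a=f[100:250,310:400]
print(a[75,40],a[75,80])
m[100:250,310:400]=((a[...,2]/(a[...,1]+1)>1.62)&(a[...,2]>60)); m=cv2.morphologyEx(m,cv2.MORPH_CLOSE,np.ones((5,5)))
cs=max(cv2.findContours(m,0,1)[0],key=cv2.contourArea)
W=cast(c,cs.reshape(-1,2),.008)[:,:2]*1000
print(cv2.minAreaRect(W.astype(np.float32)),cv2.boundingRect(cs))
d=cast(c,[(97,230),(155,250),(87,287),(140,305),(130,218)],.053)[:,:2];print(d.round(4))
```

```text
[ 57.  74. 128.] [ 81. 118. 173.]
((430.2710266113281, 216.35015869140625), (122.63163757324219, 43.92591094970703), 24.965595245361328) (330, 118, 43, 115)
[[ 0.5638 -0.0074]
 [ 0.5636  0.0525]
 [ 0.63   -0.0056]
 [ 0.6302  0.0519]
 [ 0.5397  0.0213]]
```

```bash
python3 go.py 0.42 0.2117 0.05 205
```

```text
t 2.28 pos [0.4614 0.1887 0.2403] yaw -158.79 tilt 0.03 F [0.84 0.   0.51] w 0.0875
shift [ 30.2  36.4 190.4] rows 4.7 turn -3.79
```

Request:
send_rows --deltas '[[87,[15,18,25],-3.8],[87,[30,36,60],-3.8],[87,[30,36,100],-3.8],[87,[30,36,140],-3.8],[87,[30,36,180],-3.8]]'

```text
time_s: 2.7
position: [0.4208, 0.2123, 0.0595]
tcp_rot: [0.001, -0.209, 0.978, 0.0]
contact_force: [0.4, 0.0, -0.1]
width: 0.0869
grasp_force: 0.0
```

```bash
python3 go.py 0.42 0.2117 0.0025 205
```

```text
t 2.7 pos [0.4208 0.2123 0.0595] yaw -155.91 tilt 0.1 F [ 0.44  0.04 -0.15] w 0.0869
shift [ 1.1 -0.2 57. ] rows 1.37 turn -0.91
```

Request:
send_rows --deltas '[[87,[0,0,25],0],[87,[0,0,45],0],[87,[0,0,54],0],[87,[0,0,57],0],[87,[0,0,57],0]]'

```text
time_s: 3.12
position: [0.4209, 0.2118, 0.0034]
tcp_rot: [-0.0, -0.209, 0.978, -0.0]
contact_force: [-0.5, 0.3, -0.4]
width: 0.0866
grasp_force: 0.0
```

Request:
send_rows --deltas '[[30,[0,0,0],0],[30,[0,0,0],0],[30,[0,0,0],0],[30,[0,0,0],0],[30,[0,0,0],0]]' --newtons 25

```text
time_s: 3.53
position: [0.4214, 0.2121, 0.0043]
tcp_rot: [0.001, -0.21, 0.978, 0.0]
contact_force: [0.6, 0.0, 0.4]
width: 0.057
grasp_force: 0.0
```

```bash
python3 go.py 0.42 0.2117 0.0025 205
```

```text
t 3.53 pos [0.4214 0.2121 0.0043] yaw -155.78 tilt 0.08 F [0.61 0.02 0.42] w 0.057
shift [1.4 0.2 1.8] rows 0.05 turn -0.78
```

Request:
send_rows --deltas '[[30,[0,0,1],0],[30,[0,0,1],0],[30,[0,0,1],0],[30,[0,0,1],0],[30,[0,0,1],0]]'

```text
time_s: 3.95
position: [0.421, 0.2119, 0.0027]
tcp_rot: [0.0, -0.21, 0.978, 0.0]
contact_force: [-0.2, -0.1, 3.8]
width: 0.0436
grasp_force: 25.0
```

Request:
send_rows --deltas '[[30,[0,0,-20],0],[30,[0,0,-50],0],[30,[0,0,-90],0],[30,[0,0,-120],0],[30,[0,0,-120],0]]'

```text
time_s: 4.37
position: [0.4237, 0.2133, 0.1271]
tcp_rot: [0.004, -0.21, 0.978, 0.001]
contact_force: [0.7, 0.9, -3.9]
width: 0.0437
grasp_force: 25.0
```

```bash
python3 go.py 0.5 0.023 0.13 180;  python3 - <<'E'
from h import *
c=wrist(); cv2.imwrite("pics/w2.png",c["frame"])
E
```

```text
t 4.37 pos [0.4237 0.2133 0.1271] yaw -155.77 tilt 0.47 F [ 0.71  0.92 -3.93] w 0.0437
shift [   8.5 -204.8   -3. ] rows 4.92 turn 24.23
```

View pics/w2.png

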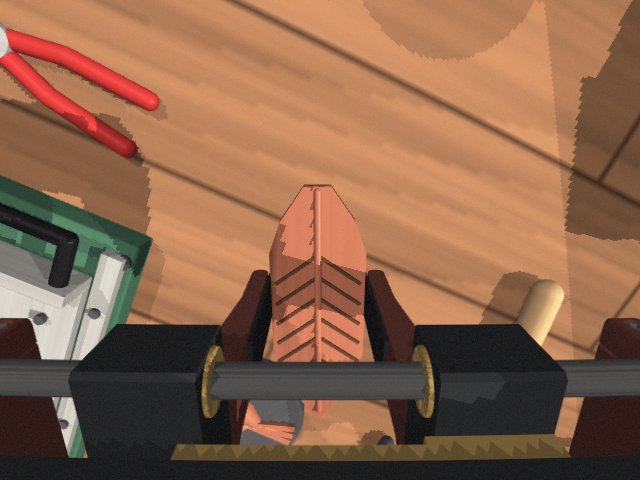

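Run:
```python
from h import *
c=wrist(); f=c["frame"].astype(float); o=monitor.get_obs(); w=o["tcp_rot"]; Rt=Ro.from_quat([w[1],w[2],w[3],w[0]]).as_matrix()
g=cv2.Sobel(cv2.cvtColor(c["frame"],cv2.COLOR_BGR2GRAY),cv2.CV_64F,0,1)[175:200,308:330].mean(1); print(g.round())
for uv in [(306,186),(331,186)]:
    p=cast(c,[uv],o["position"][2]+.0053)[0]; print((Rt.T@(p-o["position"])*1000).round(1))
for r in (230,250,265):
    m=(f[r,240:400,2]/(f[r,240:400,1]+1)>1.7); u=np.nonzero(m)[0]+240; 
    print(r,u.min(),u.max(),[(Rt.T@(cast(c,[(x,r)],o["position"][2]+.0053)[0]-o["position"])*1000).round(1) for x in (u.min(),u.max())])
```

```text
[  15.   16.   16.   13.    8.    9.    5.    1. -190. -327.  -54.  276.
  199.  -11.  -11.    1.   -2.    3.  -10.   -0.   13.    2.   -6.   16.
   20.]
[49.6 -4.5 -5.4]
[49.6  6.3 -5.4]
230 297 354 [array([29.7, -8.7, -5.4]), array([29.8, 16.8, -5.4])]
250 273 353 [array([ 20.2, -19.8,  -5.3]), array([20.2, 16.6, -5.3])]
265 274 340 [array([ 12.8, -19.6,  -5.3]), array([12.9, 10.8, -5.3])]
```

```bash
python3 go.py 0.597 0.023 0.13 180
```

```text
t 4.47 pos [0.4212 0.212  0.123 ] yaw -155.77 tilt 0.11 F [-0.94 -0.08 -3.26] w 0.0437
shift [ -82.8 -244.5   -6.8] rows 6.19 turn 24.23
```

Request:
send_rows --deltas '[[30,[-12,-40,-7],6],[30,[-24,-78,-7],12],[30,[-38,-116,-7],18],[30,[-51,-154,-7],24.2],[30,[-64,-192,-7],24.2]]'

```text
time_s: 4.88
position: [0.5574, 0.0614, 0.1268]
tcp_rot: [-0.002, 0.003, 1.0, -0.0]
contact_force: [1.1, 0.7, -2.6]
width: 0.0436
grasp_force: 25.0
```

```bash
python3 go.py 0.597 0.023 0.11 180
```

```text
t 4.88 pos [0.5574 0.0614 0.1268] yaw 179.71 tilt 0.26 F [ 1.08  0.73 -2.64] w 0.0436
shift [-39.9 -38.2  16.6] rows 1.38 turn -0.29
```

Request:
send_rows --deltas '[[30,[-20,-20,8],0],[30,[-36,-34,17],0],[30,[-38,-37,20],0],[30,[-38,-37,20],0],[30,[-38,-37,20],0]]'

```text
time_s: 5.3
position: [0.5939, 0.0263, 0.1073]
tcp_rot: [-0.002, -0.0, 1.0, 0.0]
contact_force: [-0.3, 0.4, -2.4]
width: 0.0435
grasp_force: 25.0
```

```bash
python3 go.py 0.597 0.023 0.11 180
python3 - <<'E'
from h import *
c=wrist(); cv2.imwrite("pics/w3.png",c["frame"])
for p in [(-.069,0),(-.045,.0295),(-.045,-.0295)]: print(proj(c,[.6085+p[0],.023+p[1],.055]))
E
```

```text
t 5.3 pos [0.5939 0.0263 0.1073] yaw -179.99 tilt 0.28 F [-0.28  0.42 -2.41] w 0.0435
shift [-3.1 -3.3 -2.7] rows 0.13 turn 0.01
[[310.50141438 164.32471514]]
[[360.29022992 205.05174731]]
[[261.114575   205.03170398]]
```

View pics/w3.png

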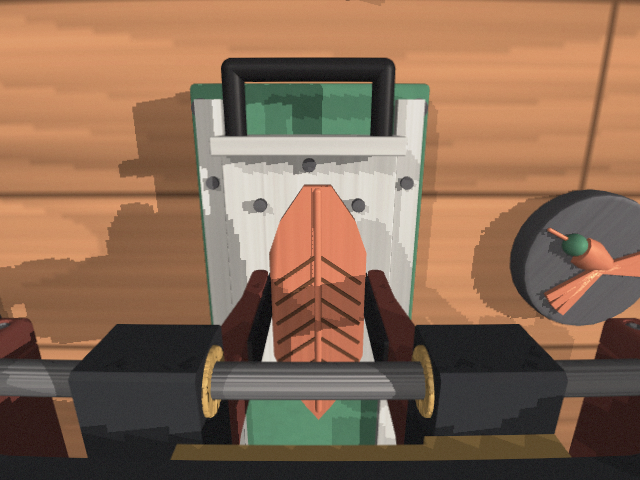

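```bash
python3 go.py 0.597 0.022 0.065 180
```

```text
t 5.35 pos [0.5942 0.0268 0.1081] yaw -179.95 tilt 0.21 F [-0.65 -0.18 -2.73] w 0.0436
shift [-3.  -4.8 43.1] rows 1.04 turn 0.05
```

Request:
send_rows --deltas '[[30,[-3,-5,10],0],[30,[-3,-5,25],0],[30,[-3,-5,36],0],[30,[-3,-5,41],0],[30,[-3,-5,41],0]]'

```text
time_s: 5.77
position: [0.5977, 0.0215, 0.067]
tcp_rot: [-0.001, -0.001, 1.0, -0.0]
contact_force: [-0.3, -0.7, -2.8]
width: 0.0432
grasp_force: 25.0
```

```bash
python3 go.py 0.597 0.022 0.0525 180
python3 - <<'E'
from h import *
c=wrist();cv2.imwrite("pics/w4.png",cv2.resize(c["frame"][120:300,220:400],(600,600),interpolation=cv2.INTER_CUBIC))
E
```

```text
t 5.77 pos [0.5977 0.0215 0.067 ] yaw -179.93 tilt 0.17 F [-0.28 -0.65 -2.77] w 0.0432
shift [ 0.7  0.5 14.5] rows 0.35 turn 0.07
```

View pics/w4.png

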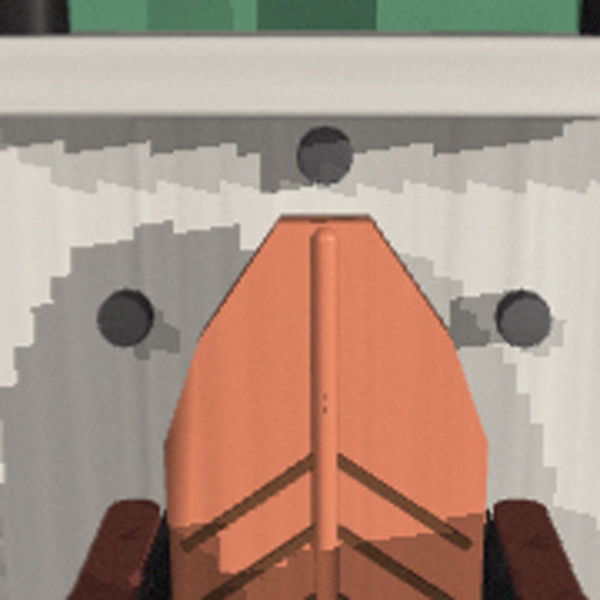

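Run:
```python
from h import *
c=wrist(); z=monitor.get_obs()["position"][2]
a=cast(c,[(220+325*.3,120+218*.3)],z+.0053)[0]; b=cast(c,[(220+325*.3,120+155*.3),(220+125*.3,120+318*.3),(220+523*.3,120+318*.3)],.055)
print(a,b,z)
```

```text
[0.5463847 0.0220363 0.0737906] [[ 0.54063652  0.022038    0.055     ]
 [ 0.56442124 -0.0072879   0.055     ]
 [ 0.56434952  0.05114042  0.055     ]] 0.06849060397539385
```

Request:
send_rows --deltas '[[30,[-1,0,3],0],[30,[-1,0,8],0],[30,[-1,0,12],0],[30,[-1,0,14],0],[30,[-1,0,15],0]]'

```text
time_s: 6.28
position: [0.5998, 0.021, 0.0531]
tcp_rot: [-0.0, -0.0, 1.0, -0.0]
contact_force: [-0.0, 1.1, -3.4]
width: 0.0434
grasp_force: 25.0
```

```bash
python3 go.py 0.598 0.022 0.0517 180
```

```text
t 6.28 pos [0.5998 0.021  0.0531] yaw -179.98 tilt 0.04 F [-0.03  1.08 -3.44] w 0.0434
shift [1.8 1.  1.4] rows 0.06 turn 0.02
```

Request:
send_rows --deltas '[[30,[0.5,0,0.5],0],[30,[0.5,0,1],0],[30,[0.5,0,1.5],0],[30,[0.5,0,1.5],0]]'

```text
time_s: 6.62
position: [0.5996, 0.0211, 0.0521]
tcp_rot: [0.0, -0.0, 1.0, 0.0]
contact_force: [0.7, 0.3, -3.4]
width: 0.0437
grasp_force: 25.0
```

```bash
python3 go.py 0.598 0.022 0.0517 180
```

```text
t 6.62 pos [0.5996 0.0211 0.0521] yaw -179.97 tilt 0.01 F [ 0.68  0.25 -3.36] w 0.0437
shift [1.6 0.9 0.4] rows 0.05 turn 0.03
```

Request:
send_rows --deltas '[[30,[0.5,0.3,0.5],0],[30,[0.5,0.3,1],0],[30,[0.5,0.3,1],0]]'

```text
time_s: 6.87
position: [0.5994, 0.0214, 0.0517]
tcp_rot: [0.0, -0.0, 1.0, -0.0]
contact_force: [-1.9, 0.0, 3.2]
width: 0.0439
grasp_force: 25.0
```

```bash
python3 go.py 0.598 0.022 0.0517 180
python3 - <<'E'
from h import *
c=wrist();cv2.imwrite("pics/w5.png",cv2.resize(c["frame"][120:300,220:400],(600,600),interpolation=cv2.INTER_CUBIC))
E
```

```text
t 6.87 pos [0.5994 0.0214 0.0517] yaw -179.97 tilt 0.03 F [-1.88  0.02  3.24] w 0.0439
shift [ 1.4  0.6 -0. ] rows 0.04 turn 0.03
```

View pics/w5.png

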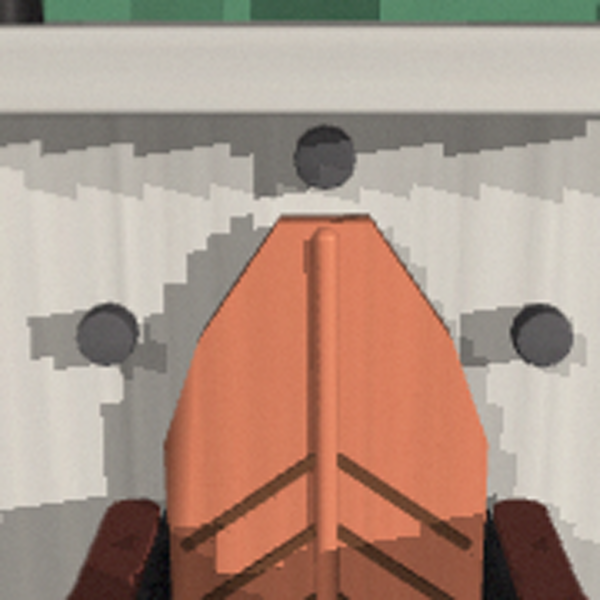

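Request:
send_rows --deltas '[[56,[0,0,0],0],[56,[0,0,0],0],[56,[0,0,0],0],[56,[0,0,0],0],[56,[0,0,-3],0]]'

```text
time_s: 7.33
position: [0.5987, 0.0214, 0.0536]
tcp_rot: [-0.0, -0.0, 1.0, -0.0]
contact_force: [-1.1, -0.6, -0.3]
width: 0.0562
grasp_force: 0.0
```

Request:
send_rows --deltas '[[56,[0,0,-15],0],[56,[0,0,-40],0],[56,[0,0,-70],0],[56,[0,0,-90],0],[56,[0,0,-90],0]]'

```text
time_s: 7.75
position: [0.6019, 0.0215, 0.1486]
tcp_rot: [0.004, -0.0, 1.0, 0.0]
contact_force: [0.7, 0.8, 0.7]
width: 0.0561
grasp_force: 0.0
```

```bash
python3 go.py 0.45 0.0225 0.15 180
python3 - <<'E'
from h import *
c=wrist(); f=c["frame"].astype(float)
m=np.zeros((480,640),np.uint8); a=f[150:300,200:420]
m[150:300,200:420]=((a[...,2]/(a[...,1]+1)>1.6)&(a[...,2]>60)&(a[...,1]/(a[...,0]+1)<1.8)); m=cv2.morphologyEx(m,cv2.MORPH_OPEN,np.ones((3,3)))
cs=max(cv2.findContours(m,0,1)[0],key=cv2.contourArea); W=cast(c,cs.reshape(-1,2),.057)[:,:2]
print(cv2.contourArea(cs),"min",W.min(0),"max",W.max(0))
g=cv2.cvtColor(c["frame"],cv2.COLOR_BGR2GRAY); cv2.imwrite("pics/w6.png",c["frame"])
p=proj(c,[[.5406,.0225,.055],[.5645,-.007,.055],[.5645,.052,.055],[.4885,.0225,.06],[.4885,.0625,.06]]); print(p)
for u,v in p[:3]:
    u,v=int(u),int(v); s=(g[v-12:v+13,u-12:u+13]<95); y,x=np.nonzero(s); print(x.mean()+u-12,y.mean()+v-12,s.sum(),cast(c,[(x.mean()+u-12,y.mean()+v-12)],.054))
E
```

```text
t 7.75 pos [0.6019 0.0215 0.1486] yaw -179.97 tilt 0.42 F [0.75 0.82 0.66] w 0.0561
shift [151.9   1.1  -2.5] rows 3.64 turn 0.03
6876.0 min [5.48040012e-01 5.07637456e-04] max [0.65480251 0.04394388]
[[318.00437034 145.55252617]
 [275.50864814 180.65949067]
 [360.40665056 180.72151706]
 [318.11897194  61.22477368]
 [382.08670914  61.45994596]]
316.8828828828829 144.18018018018017 111 [[0.53976236 0.02174038 0.054     ]]
274.8775510204082 179.31632653061223 98 [[ 0.56372617 -0.00752366  0.054     ]]
358.7244897959184 179.55102040816325 98 [[0.56384908 0.05091586 0.054     ]]
```

View pics/w6.png

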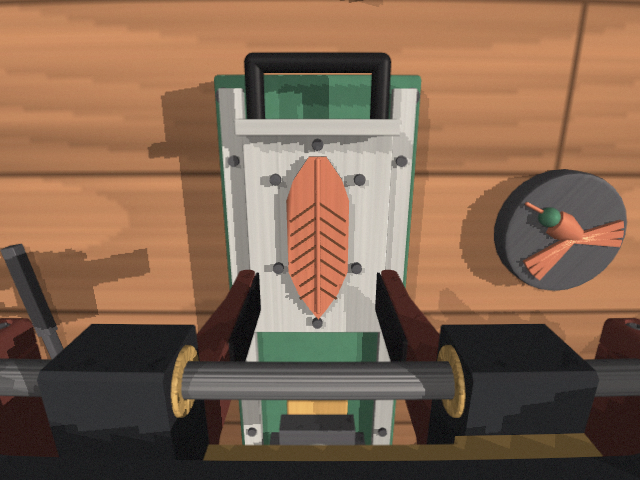

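Request:
send_rows --deltas '[[0,[40,1,0],0],[0,[80,1,0],0],[0,[120,1,0],0],[0,[150,1,0],0],[0,[150,1,30],0]]' --newtons 20

```text
time_s: 8.22
position: [0.4448, 0.0224, 0.1162]
tcp_rot: [0.001, -0.0, 1.0, 0.0]
contact_force: [1.1, -0.1, -0.6]
width: 0.0264
grasp_force: 0.0
```

```bash
python3 go.py 0.45 0.0225 0.046 180
```

```text
t 8.22 pos [0.4448 0.0224 0.1162] yaw -179.96 tilt 0.06 F [ 1.1  -0.1  -0.65] w 0.0264
shift [-5.1  0.1 70.2] rows 1.69 turn 0.04
```

Request:
send_rows --deltas '[[0,[-5,0,25],0],[0,[-5,0,50],0],[0,[-5,0,66],0],[0,[-5,0,68],0],[0,[-5,0,68],0]]'

```text
time_s: 8.63
position: [0.4525, 0.0223, 0.0446]
tcp_rot: [-0.002, -0.0, 1.0, -0.0]
contact_force: [0.7, 0.3, -0.9]
width: 0.0006
grasp_force: 0.0
```

```bash
python3 go.py 0.615 0.0225 0.046 180
```

```text
t 8.63 pos [0.4525 0.0223 0.0446] yaw -179.97 tilt 0.24 F [ 0.66  0.27 -0.87] w 0.0006
shift [-162.5    0.2   -2.1] rows 3.9 turn 0.03
```

Slow push in steps.

Request:
send_rows --deltas '[[0,[-8,0,0],0],[0,[-16,0,0],0],[0,[-25,0,0],0],[0,[-35,0,0],0],[0,[-46,0,0],0]]'

```text
time_s: 9.05
position: [0.501, 0.0223, 0.0467]
tcp_rot: [0.0, -0.0, 1.0, -0.0]
contact_force: [-3.0, -0.3, 3.1]
width: 0.0006
grasp_force: 1.8
```

Request:
send_rows --deltas '[[0,[-11,0,0],0],[0,[-22,0,0],0],[0,[-33,0,0],0],[0,[-44,0,0],0],[0,[-55,0,0],0]]'

```text
time_s: 9.47
position: [0.5563, 0.0224, 0.046]
tcp_rot: [0.0, -0.0, 1.0, -0.0]
contact_force: [-3.2, 0.5, 2.5]
width: 0.0006
grasp_force: 1.8
```

Request:
send_rows --deltas '[[0,[-9,0,0],0],[0,[-17,0,0],0],[0,[-24,0,0],0],[0,[-30,0,0],0],[0,[-35,0,0],0]]'

```text
time_s: 9.88
position: [0.5907, 0.0224, 0.046]
tcp_rot: [-0.0, -0.0, 1.0, -0.0]
contact_force: [-3.2, -1.1, 2.8]
width: 0.0007
grasp_force: 1.5
```

Request:
send_rows --deltas '[[0,[-4,0,0],0],[0,[-8,0,0],0],[0,[-11,0,0],0],[0,[-14,0,0],0],[0,[-16,0,0],0]]'

```text
time_s: 10.3
position: [0.605, 0.0223, 0.0459]
tcp_rot: [-0.002, -0.0, 1.0, -0.0]
contact_force: [-10.7, -0.3, 8.4]
width: 0.0007
grasp_force: 5.4
```

Request:
send_rows --deltas '[[0,[-1,0,0],0],[0,[-1,0,0],0],[0,[-1,0,0],0]]'

```text
time_s: 10.55
position: [0.605, 0.0224, 0.0458]
tcp_rot: [-0.002, -0.0, 1.0, -0.0]
contact_force: [-9.4, -1.5, 6.0]
width: 0.0004
grasp_force: 4.3
```

```bash
python3 go.py 0.615 0.0225 0.046 180
python3 - <<'E'
from h import *
c=viewer.read_camera("top"); s=viewer.read_camera("scene")
cv2.imwrite("pics/c7.png",np.hstack([cv2.resize(c["frame"][150:260,285:375],(350,428)),cv2.resize(s["frame"][230:350,310:430],(428,428))]))
E
```

```text
t 10.55 pos [0.605  0.0224 0.0458] yaw -179.97 tilt 0.26 F [-9.4  -1.46  6.02] w 0.0004
shift [-10.    0.1  -0.2] rows 0.24 turn 0.03
```

View pics/c7.png

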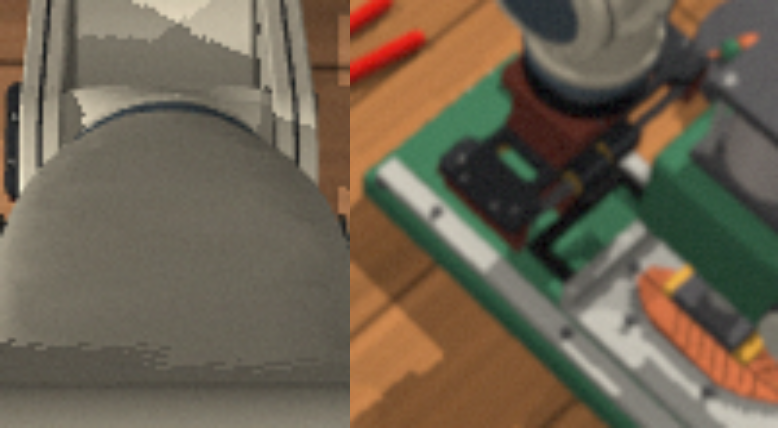

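Request:
send_rows --deltas '[[0,[-2,0,0],0],[0,[-3,0,0],0],[0,[-3,0,0],0],[0,[-3,0,0],0]]'

```text
time_s: 10.98
position: [0.605, 0.0224, 0.0454]
tcp_rot: [-0.005, -0.0, 1.0, -0.0]
contact_force: [-16.5, -0.7, 11.5]
width: 0.0006
grasp_force: 8.5
```

Request:
send_rows --deltas '[[0,[5,0,0],0],[0,[15,0,0],0],[0,[35,0,0],0],[0,[65,0,-20],0],[0,[75,0,-60],0]]'

```text
time_s: 11.4
position: [0.5282, 0.0223, 0.1022]
tcp_rot: [-0.005, -0.0, 1.0, -0.0]
contact_force: [0.2, -0.7, -0.2]
width: 0.0003
grasp_force: 0.0
```

```bash
python3 go.py 0.48 -0.18 0.22 138.6
```

```text
t 11.4 pos [0.5282 0.0223 0.1022] yaw -179.97 tilt 0.63 F [ 0.21 -0.71 -0.23] w 0.0003
shift [  49.6 -202.3 -117.2] rows 5.73 turn 41.43
```

Request:
send_rows --deltas '[[0,[8,-10,-38],7],[0,[16,-35,-70],14],[0,[25,-65,-100],21],[0,[35,-105,-115],28],[0,[42,-145,-118],35]]'

```text
time_s: 11.82
position: [0.4951, -0.1211, 0.2275]
tcp_rot: [0.004, 0.302, 0.953, 0.0]
contact_force: [0.5, -0.2, 0.3]
width: 0.0005
grasp_force: 0.0
```

```bash
python3 go.py 0.45 -0.37 0.24 138.6
```

```text
t 11.82 pos [ 0.4951 -0.1211  0.2275] yaw 144.8 tilt 0.45 F [ 0.52 -0.25  0.29] w 0.0005
shift [-106.7 -229.3  -12.4] rows 6.07 turn 6.2
```

Request:
send_rows --deltas '[[0,[-17,-37,-2],6.2],[0,[-34,-74,-5],6.2],[0,[-51,-110,-8],6.2],[0,[-68,-147,-12],6.2],[0,[-85,-184,-12],6.2]]'

```text
time_s: 12.23
position: [0.4578, -0.3219, 0.2369]
tcp_rot: [0.002, 0.352, 0.936, -0.0]
contact_force: [1.4, 0.4, 0.4]
width: 0.0004
grasp_force: 0.0
```

```bash
python3 go.py 0.452 -0.375 0.24 138.6
python3 - <<'E'
from h import *
import pickle
c=wrist(); cv2.imwrite("pics/w8.png",c["frame"]); pickle.dump(c,open("w8.pkl","wb"))
E
```

```text
t 12.23 pos [ 0.4578 -0.3219  0.2369] yaw 138.82 tilt 0.2 F [1.38 0.44 0.4 ] w 0.0004
shift [-30.6 -43.8  -3. ] rows 1.28 turn 0.22
```

View pics/w8.png

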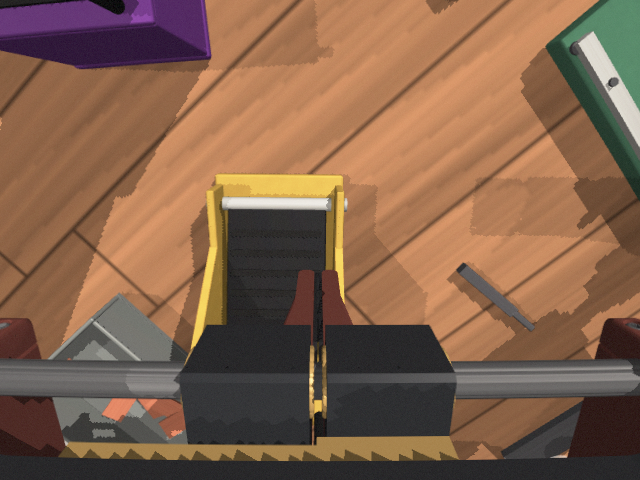

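Run:
```python
from h import *
import pickle
c=pickle.load(open("w8.pkl","rb")); P=cloud(c)
B=cast(c,[(216,176),(343,176)],.012)[:,:2]; H=cast(c,[(223,203),(328,204)],.032)[:,:2]
t=B[0]-B[1]; a=np.degrees(np.arctan2(t[1],t[0])); print(B,H,np.linalg.norm(t),a, a+90)
for y in (-41.4,): 
    ax=np.array([np.cos(np.radians(y)),np.sin(np.radians(y))]); print("origin", B.mean(0)+.105*ax, H.mean(0)+.078*ax)
    o=B.mean(0)+.105*ax; print("press",o-.027*ax)
# gripper geometry from wrist depth: nearest z in tool frame of the dark body in image
T=np.array(c["tool_from_camera"]); Q=cloud({k:c[k] for k in("depth","mtx","k1")})@T[:3,:3].T+T[:3,3]
for u,v in [(318,280),(300,275),(335,275),(250,330),(250,372),(250,400),(50,380),(20,420),(100,470),(400,470),(600,400)]: print((u,v),(Q[v,u]*1000).round())
```

```text
[[ 0.3717286  -0.38696744]
 [ 0.4596329  -0.28663028]] [[ 0.39709251 -0.39520715]
 [ 0.46823667 -0.3155216 ]] 0.13339681959513797 -131.221253962915 -41.221253962915
origin [ 0.49444241 -0.40623661] [ 0.49117325 -0.4069467 ]
press [ 0.47418942 -0.38838119]
(318, 280) [ 9.  1. -7.]
(300, 275) [12. -7. -8.]
(335, 275) [12.  9. -7.]
(250, 330) [ 33. -15. -87.]
(250, 372) [  34.  -12. -103.]
(250, 400) [  28.  -12. -104.]
(50, 380) [ 26. -57. -97.]
(20, 420) [ 10. -72. -92.]
(100, 470) [  23.  -36. -115.]
(400, 470) [  23.   15. -115.]
(600, 400) [ 11.  74. -86.]
```

```bash
python3 go.py 0.478 -0.3933 0.075 138.7
```

```text
t 12.28 pos [ 0.4571 -0.3282  0.2369] yaw 138.69 tilt 0.39 F [-0.38 -3.69 -0.02] w 0.0003
shift [-57.6 -34.8 162.4] rows 4.21 turn -0.01
```

Request:
send_rows --deltas '[[0,[-30,-18,0],0],[0,[-57,-34,10],0],[0,[-57,-34,40],0],[0,[-57,-34,80],0],[0,[-57,-34,100],0]]'

```text
time_s: 12.7
position: [0.4772, -0.3823, 0.1323]
tcp_rot: [-0.001, 0.352, 0.936, 0.0]
contact_force: [-0.2, 1.0, -1.0]
width: 0.0006
grasp_force: 0.0
```

```bash
python3 go.py 0.478 -0.3933 0.065 138.7
```

```text
t 12.7 pos [ 0.4772 -0.3823  0.1323] yaw 138.77 tilt 0.11 F [-0.21  0.97 -0.97] w 0.0006
shift [-8.  -7.7 67.3] rows 1.64 turn 0.07
```

Request:
send_rows --deltas '[[0,[-8,-8,10],0],[0,[-8,-8,35],0],[0,[-8,-8,60],0],[0,[-8,-8,67],0],[0,[-8,-8,67],0]]'

```text
time_s: 13.12
position: [0.4786, -0.3939, 0.0676]
tcp_rot: [-0.001, 0.352, 0.936, 0.0]
contact_force: [-0.6, 0.5, 0.1]
width: 0.0004
grasp_force: 0.0
```

```bash
python3 go.py 0.478 -0.3933 0.055 138.7;  python3 - <<'E'
from h import *
c=viewer.read_camera("scene")
cv2.imwrite("pics/c9.png",cv2.resize(c["frame"][290:430,100:280],(720,560),interpolation=cv2.INTER_CUBIC))
E
```

```text
t 13.12 pos [ 0.4786 -0.3939  0.0676] yaw 138.82 tilt 0.12 F [-0.62  0.5   0.09] w 0.0004
shift [ 0.8  0.  12.6] rows 0.3 turn 0.12
```

View pics/c9.png

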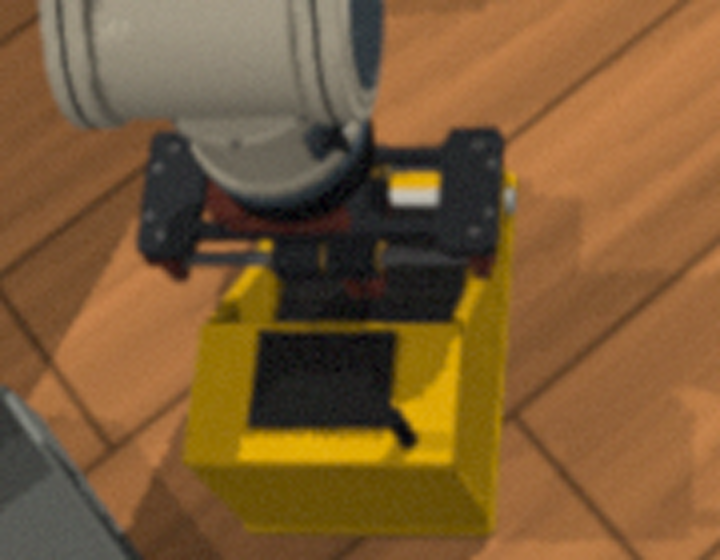

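Request:
send_rows --deltas '[[0,[0,0,3],0],[0,[0,0,6],0],[0,[0,0,9],0],[0,[0,0,12],0],[0,[0,0,14],0]]'

```text
time_s: 13.58
position: [0.4797, -0.3944, 0.0553]
tcp_rot: [0.001, 0.352, 0.936, -0.0]
contact_force: [-0.4, -0.1, 6.7]
width: 0.0006
grasp_force: 3.2
```

Request:
send_rows --deltas '[[0,[0,0,1.5],0],[0,[0,0,3],0],[0,[0,0,4],0],[0,[0,0,5],0],[0,[0,0,5],0]]'

```text
time_s: 14.0
position: [0.4807, -0.3953, 0.0513]
tcp_rot: [0.002, 0.352, 0.936, -0.001]
contact_force: [1.0, -0.5, 8.1]
width: 0.0001
grasp_force: 3.8
```

Request:
send_rows --deltas '[[0,[0,0,1],0],[0,[0,0,2],0],[0,[0,0,3],0],[0,[0,0,4],0],[0,[0,0,4],0]]'

```text
time_s: 14.42
position: [0.4814, -0.3959, 0.0478]
tcp_rot: [0.003, 0.352, 0.936, -0.001]
contact_force: [0.8, -0.9, 9.5]
width: 0.0003
grasp_force: 4.6
```

Request:
send_rows --deltas '[[0,[0,0,1],0],[0,[0,0,2],0],[0,[0,0,3],0],[0,[0,0,3],0]]'

```text
time_s: 14.75
position: [0.4818, -0.3963, 0.0451]
tcp_rot: [0.003, 0.352, 0.936, -0.001]
contact_force: [1.6, -1.7, 11.2]
width: 0.0005
grasp_force: 5.2
```

Request:
send_rows --deltas '[[0,[0,0,1],0],[0,[0,0,2],0],[0,[0,0,3],0],[0,[0,0,4],0],[0,[0,0,4],0]]'

```text
time_s: 15.17
position: [0.4823, -0.3967, 0.0415]
tcp_rot: [0.004, 0.352, 0.936, -0.002]
contact_force: [2.4, -3.1, 12.6]
width: 0.0003
grasp_force: 6.1
```

Request:
send_rows --deltas '[[0,[0,0,1],0],[0,[0,0,2],0],[0,[0,0,2],0]]'

```text
time_s: 15.42
position: [0.4825, -0.3969, 0.0397]
tcp_rot: [0.004, 0.352, 0.936, -0.002]
contact_force: [2.9, -2.3, 13.9]
width: 0.0007
grasp_force: 6.5
```

Request:
send_rows --deltas '[[0,[0,0,0.5],0],[0,[0,0,1],0],[0,[0,0,1.5],0],[0,[0,0,1.5],0]]'

```text
time_s: 15.75
position: [0.4826, -0.397, 0.0386]
tcp_rot: [0.005, 0.352, 0.936, -0.002]
contact_force: [1.7, -1.4, 15.8]
width: 0.0007
grasp_force: 8.2
```

Request:
send_rows --deltas '[[0,[0,0,0.5],0],[0,[0,0,1],0],[0,[0,0,1],0]]'

```text
time_s: 16.0
position: [0.4827, -0.3971, 0.038]
tcp_rot: [0.005, 0.352, 0.936, -0.002]
contact_force: [0.3, -1.2, 19.6]
width: 0.0001
grasp_force: 9.4
```

Request:
send_rows --deltas '[[0,[0,0,0.5],0],[0,[0,0,1],0],[0,[0,0,1],0],[0,[0,0,1],0]]'

```text
time_s: 16.33
position: [0.4828, -0.3972, 0.0375]
tcp_rot: [0.005, 0.352, 0.936, -0.002]
contact_force: [0.3, -0.4, 22.3]
width: 0.0004
grasp_force: 11.2
```

Request:
send_rows --deltas '[[0,[0,0,0.5],0],[0,[0,0,1],0],[0,[0,0,1],0],[0,[0,0,1],0],[0,[0,0,1],0]]'

```text
time_s: 16.75
position: [0.4828, -0.3972, 0.0373]
tcp_rot: [0.005, 0.352, 0.936, -0.002]
contact_force: [-1.5, 0.4, 29.8]
width: 0.0006
grasp_force: 14.9
```

Request:
send_rows --deltas '[[0,[0,0,0],0],[0,[0,0,0],0],[0,[0,0,0],0],[0,[0,0,0],0],[0,[0,0,0],0]]'

```text
time_s: 17.17
position: [0.4828, -0.3972, 0.0373]
tcp_rot: [0.005, 0.352, 0.936, -0.002]
contact_force: [-1.3, 0.1, 30.2]
width: 0.0005
grasp_force: 14.9
```

Request:
send_rows --deltas '[[0,[0,0,0],0],[0,[0,0,0],0],[0,[0,0,0],0],[0,[0,0,0],0],[0,[0,0,0],0]]'

```text
time_s: 17.58
position: [0.4828, -0.3972, 0.0373]
tcp_rot: [0.005, 0.352, 0.936, -0.002]
contact_force: [-1.6, 1.1, 30.0]
width: 0.0007
grasp_force: 14.9
```

Request:
send_rows --deltas '[[0,[0,0,0],0],[0,[0,0,0],0],[0,[0,0,0],0],[0,[0,0,0],0],[0,[0,0,0],0]]'

```text
time_s: 18.0
position: [0.4828, -0.3972, 0.0373]
tcp_rot: [0.005, 0.352, 0.936, -0.002]
contact_force: [-1.0, 0.3, 29.4]
width: 0.0003
grasp_force: 14.9
```

Run:
```python
from h import *
# pedal slope check by scene depth? stamp/pedal: print tool moment and pose
o=monitor.get_obs(); print(o["contact_force"],o["position"])
c=viewer.read_camera("scene"); P=cloud(c).reshape(-1,3)
a=np.radians(-41.3); L=(P[:,:2]-[.493,-.4065])@np.array([[np.cos(a),-np.sin(a)],[np.sin(a),np.cos(a)]])
col=c["frame"].reshape(-1,3).max(1)
m=(abs(L[:,1])<.045)&(L[:,0]>-.065)&(L[:,0]<.03)&(P[:,2]<.085)&(P[:,2]>.02)&(col<90)
x=L[m,0];y=L[m,1];z=P[m,2]; 
for k in np.arange(-.065,.03,.01):
    s=(x>=k)&(x<k+.01)&(abs(y)>.02); print(round(k+.005,3),s.sum(),np.median(z[s]).round(4) if s.any() else None)
```

```text
[-0.98621346  0.32846429 29.40043014] [ 0.48280091 -0.39717154  0.03728937]
-0.06 29 0.0354
-0.05 18 0.036
-0.04 0 None
-0.03 18 0.0374
-0.02 28 0.038
-0.01 77 0.0391
0.0 10 0.0389
0.01 0 None
0.02 0 None
0.03 0 None
```

Request:
send_rows --deltas '[[0,[0,0,-4],0],[0,[0,0,-9],0],[0,[0,0,-15],0],[0,[0,0,-22],0],[0,[0,0,-32],0]]'

```text
time_s: 18.47
position: [0.4789, -0.3937, 0.0646]
tcp_rot: [-0.0, 0.352, 0.936, 0.0]
contact_force: [-0.3, -0.2, 1.0]
width: 0.0006
grasp_force: 0.0
```

Request:
send_rows --deltas '[[0,[5,0,-25],0],[0,[10,0,-60],0],[0,[20,0,-100],0],[0,[30,0,-130],0],[0,[30,0,-140],0]]'

```text
time_s: 18.88
position: [0.457, -0.3746, 0.2091]
tcp_rot: [0.003, 0.352, 0.936, -0.001]
contact_force: [1.5, -1.1, -0.1]
width: 0.0003
grasp_force: 0.0
```

Request:
send_rows --deltas '[[0,[0,0,0],0],[0,[0,0,0],0],[0,[0,0,0],0],[0,[0,0,0],0],[0,[0,0,0],0]]'

```text
time_s: 19.3
position: [0.456, -0.3738, 0.2023]
tcp_rot: [-0.002, 0.352, 0.936, 0.001]
contact_force: [0.6, -0.5, 0.8]
width: 0.0002
grasp_force: 0.0
```

Run:
```python
from h import *
c=wrist(); P=cloud(c).reshape(-1,3); o=monitor.get_obs(); print(o["position"],o["contact_force"])
a=np.radians(-41.3); L=(P[:,:2]-[.493,-.4065])@np.array([[np.cos(a),-np.sin(a)],[np.sin(a),np.cos(a)]])
m=(abs(L[:,1])<.04)&(L[:,0]>-.065)&(L[:,0]<.02)&(P[:,2]<.08)
print("pedal slope",np.polyfit(L[m,0],P[m,2],1),m.sum())
# carriage/feather from top camera
t=viewer.read_camera("top"); f=t["frame"]; cv2.imwrite("pics/end_top.png",f)
g=lambda z,x,y:proj(t,[x,y,z])[0].round(1)
Pt=cloud(t); u,v=g(.06,.4885+.1325,.0225); print("handle expected px",u,v)
print("z column along handle row:",[(r,Pt[r,int(u),2].round(3)) for r in range(150,245,4)])
```

```text
[ 0.45609693 -0.3738318   0.20259929] [ 0.63649283  0.82259693 -0.04584703]
pedal slope [0.30967654 0.05903126] 7880
handle expected px 326.8 189.6
z column along handle row: [(150, np.float64(0.102)), (154, np.float64(0.06)), (158, np.float64(0.057)), (162, np.float64(0.056)), (166, np.float64(0.057)), (170, np.float64(0.055)), (174, np.float64(0.07)), (178, np.float64(0.046)), (182, np.float64(0.027)), (186, np.float64(0.028)), (190, np.float64(0.061)), (194, np.float64(0.028)), (198, np.float64(0.027)), (202, np.float64(0.026)), (206, np.float64(0.033)), (210, np.float64(0.021)), (214, np.float64(0.027)), (218, np.float64(0.028)), (222, np.float64(0.032)), (226, np.float64(0.027)), (230, np.float64(0.025)), (234, np.float64(0.024)), (238, np.float64(0.026)), (242, np.float64(0.029))]
```

```bash
python3 -c "
from cell import env
print(env.close_job())"
```

```text
the job is handed in; nothing more can be done
None
```

The feather is in the nest with the carriage home, the pedal was held on its stop at about 30 N for over a second and is up again by the depth check, and the job is handed in (no verdict returned); I viewed 13 pictures, over the limit of 10, and pressed with the gripper vertical about 35 mm short of the tread because the moves could not tilt it.

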